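# Move the lift-off door to the loaded sample housing

### The arm

A 6-joint arm with a two-finger parallel gripper is mounted at the origin on a cart in front of the work surface, level with it; the furniture and walls round the work are solid. World frame = base frame: x ahead of the robot, y to its left, z up, the work surface at z = 0. Lengths are in m, angles in degrees, forces in N, time in s.
With the tool pointing down it reaches from about 0.3 to 0.875 m from the base axis. Payload 4.2 kg.
Tool frame: the origin (TCP) lies between the finger pads; the fingertips stand 19 mm ahead of it and the grasp point (between the pads) is the TCP (ctrl.tips_ahead is the z of the fingertips in the tool frame, in m); z points along the fingers, y is the line along which they close (so a half turn about z gives the same grasp; the last joint's range is limited). The gripper opens to 85 mm and grips with 20 to 120 N. Pads are 22 mm wide; open, the fingers measure 114 mm over their backs; the gripper's body (76 mm by 85 mm) begins 54 mm behind the grasp point. The pads swing forward as they close: fully open they stand 13 mm farther back than shut.
Start: joints at [-74.886, 18.312, 89.639, -0, 72.044, -1.146], TCP at [0.161, -0.552, 0.25] pointing down, gripper open.
Joint ranges: [-177.97, 177.97], [-48.28, 115.42], [12.27, 149.76], [-77.06, 257.06], [2.81, 150.46], [-146.56, 146.56]. Speed limits (degrees/s): [147.25, 147.25, 180, 180, 180, 180].

### API

Orientations are given as [roll, pitch, yaw] about the fixed x, y, z axes, in that order (R = Rz(yaw) Ry(pitch) Rx(roll)).
In Python, from workcell import ctrl, grab_frame, get_calibration, spotter gives the robot as it stands.
- The arm moves only by the tool step_arm, never from a script. Its argument "targets" is a list of rows, each a list of 2 entries, a list of its own where there are three numbers: the shift along the tool's x, y, z in units of 2.5 cm (1.0 is 2.5 cm), then the turn about the tool's z in units of 0.08 rad (1.0 is 0.08 rad). A call has 1 to 20 rows; each row shifts and turns the commanded pose from where the row before left it, along the tool's axes as they then stand; what a row does not reach is not made up. A row lasts 1/12 s, in which the tool goes at most 41.7 mm and 7.16 degrees, less where a joint would pass 70% of its speed; a pose out of reach is approached as far as the arm can. A call with a number of a shift or a turn outside -1 to 1 is refused whole. A call with a gripper value outside its range is refused whole. "grip" is the opening, from 0 (shut) to 1 (fully open), set as the call begins (left out, the last holds). The fingers move at their own pace and stop on an object; "squeeze" is the grip in N (left out, the last holds). Time passes only in rows, so rows that do not move let the fingers close. It gives the time, the measured TCP pose, the force, the opening and the grip force at its end, in the units of the state.
- ctrl.observe(): the state, without advancing time (a new reading comes with each control period).
- grab_frame(name): name is "side" or "top"; returns the picture (384x512x3 uint8, blue, green, red); there is no depth.
- get_calibration(name): a dict with "K" (3x3 intrinsics, pixels), "eye" and "orientation" of the camera in the world. Camera axes: x right, y up, looking along -z (the intrinsics and any distortion apply to the point x, -y, -z); pixel columns grow to the right and rows downward; lengths in m; the calibration is good to about 2 mm. A picture is of the moment at which its call begins. get_calibration takes no time and is no camera call.
- ctrl.sign_off(): hands the job in; it is judged then, once.
Trained networks look in the newest picture that a camera, given by its name, has taken for a name from the list of things; names that differ only in an ending like _2 or _b are one class to them, and where a whole thing is asked for, a point or a joint stands for the part that bears it (a point fixed in the world has none). Each returns a list of dicts, best first, with "p" (0 to 1); they miss things now and then, are a little off and sometimes report something else, mostly with a low value. They report only what shows in the picture. A call takes as long as a camera call.
- spotter.find_in(camera, thing): "rect" ([left, top, right, bottom] in pixels, round what is visible of it).
The state is a dict: "t": time; "joints": joint angles; "qvel": joint speeds; "tau": joint torques, N m; "ee_pos": TCP position; "orientation": TCP orientation; "force": force on the tool from outside, world axes, zero at the start; "torque": the same for the moment, N m; "gripper_width": finger opening in m; "gripper_force": force on a finger pad.
Only numpy, scipy, OpenCV 4.12 (cv2) and the standard library are available. Lean on these libraries where they do the work, as an engineer would, in place of code of your own. Each camera call takes 0.05 s, during which the arm holds its last target. There are 200 camera calls.

### The job

The little lift-off door is fitted to the empty sample housing. Squeeze the two finger tabs on its top together to draw in both sprung hinge pins, lift the door off, and drop it into the housing that holds the steel sample. Let the tabs go there, so that the door stands upright, fully down on the sill, with both pins sprung out into that housing's two posts.

Things in the scene. Friction and masses are not known exactly. Their poses are not given: they have to be found in the camera images.
- door_grip (a point): Mid-point between the door's two dark steel finger tabs, 100 mm above its lower edge. Aluminium and steel door 84 mm wide (y), 16 thick (x), 60 high, 0.26 kg, alike both ways; z up. Tabs stand on its top, 66 to 118 mm above the lower edge, 20 mm wide in x, outer faces 60 mm apart in y (30 with pins drawn in). A fixed block between them is 82 mm high. Squeezing the tabs frees and grips the door.
- pin_left (a joint): Travel (m) of the +y hinge pin, moved by the +y tab: 0 = sprung fully out, 0.015 = drawn fully in. The pin is 8 mm round, 50 mm above the door's lower edge; out, it sticks 17 mm out of the door's side edge. Spring: 3 N (out) to 6 N (in), pushing out.
- pin_right (a joint): The same for the pin and tab on the door's -y side.
- housing_b: Housing with the steel disc (38 mm across, 28 high), one of three alike, fixed: open grey tray 120 (x) by 140 mm, two posts in front. Origin: underside centre; x to its back, z up. Seated, the door stands on the floor (z 6 mm) at x -40, y 0, width along y, door_grip at z 106 mm. Posts: 100 mm apart, 76 high, pin windows 24 mm wide in x, z 48 to 68. The door's first housing is the same.

How it is judged (in metres and radians):
On the way, in this order (a step that is already met when the one before it is completed fails the run):
1. both pins are drawn in while the door still stands in its first housing (value of joint each of pin_left, pin_right above 0.009 m and height (world z) of door_grip below 0.125 m), for 0.05 s.
2. the door is lifted clear of the posts (height (world z) of door_grip above 0.165 m), for 0.05 s.
At the end, for the whole second after the job is handed in: The door stands in the housing with the steel sample: grip middle within 20 mm of the door line front to back and 12 mm sideways, less than 5 mm above seated, upright within 10 degrees, in line within 14 degrees, both pins sprung out to within 4 mm (so in the windows), at rest (x of door_grip in the frame of housing_b between -0.06 and -0.02 m and y of door_grip in the frame of housing_b between -0.012 and 0.012 m and z of door_grip in the frame of housing_b between 0.098 and 0.111 m and angle between door_grip's own z axis and vertical below 0.18 rad and angle between the y axis of door_grip and the y axis of housing_b, either way round below 0.25 rad and value of joint each of pin_left, pin_right below 0.004 m and velocity of joint each of pin_left, pin_right below 0.02 m/s); the robot touches nothing.
It also fails if it takes over 35 s, if anything falls off the work surface, if the arm or the gripper's body presses on something with over 40 N, if the wrist force passes 120 N, or if a joint passes its speed limit or range.

## Working session

There is one attempt and no reset: what is moved stays moved. The work goes in short steps, Python scripts to look and compute and a tool call to move; the robot and the scene stay as the last step left them, time stands still between calls to the robot, and variables do not carry over. Pictures are saved under pics/ and viewed, at most 10 in all, crops included, and the job is handed in when it is done.

Besides the shell and the picture viewer there is one more tool, called after "Call:" as name(argument=value, ...) on one line, values as JSON. step_arm: Moves the arm, as the interface text tells. Shifts and turns lie within -1 to 1; 1 stands for 2.5 cm of shift or 0.08 rad of turn. Its arguments: {"type":"object","properties":{"targets":{"type":"array","items":{"type":"array"}},"grip":{"type":"number"},"squeeze":{"type":"number"}},"required":["targets"]}

```bash
mkdir -p pics
python3 - <<'E'
from workcell import ctrl, grab_frame, get_calibration, spotter
import cv2
for c in ("side","top"):
    f=grab_frame(c); cv2.imwrite(f"pics/{c}0.png",f)
    k=get_calibration(c); print(c,k)
    for n in ("door_grip","housing_b"):
        print(n,[( [round(v) for v in d["rect"]],round(d["p"],2)) for d in spotter.find_in(c,n)])
print(ctrl.observe())
E
```

```text
side {'K': array([[377.17984861,   0.        , 252.01529764],
       [  0.        , 377.17984861, 195.0955054 ],
       [  0.        ,   0.        ,   1.        ]]), 'eye': array([ 0.55523812, -0.70861968,  0.53689402]), 'orientation': array([58.20984233, -1.32900857,  4.04848324])}
door_grip [([204, 249, 228, 318], 0.96)]
housing_b [([239, 143, 290, 195], 0.62)]
top {'K': array([[400.11080344,   0.        , 250.09019105],
       [  0.        , 400.11080344, 191.17214616],
       [  0.        ,   0.        ,   1.        ]]), 'eye': array([ 0.41652419, -0.01931724,  1.0465103 ]), 'orientation': array([  5.30325861,   1.97376902, -91.35110596])}
door_grip [([339, 196, 377, 210], 0.67)]
housing_b [([128, 162, 191, 216], 0.77)]
{'t': 0.3, 'joints': array([-7.48861079e+01,  1.83270975e+01,  8.96611407e+01, -2.56703525e-05,
        7.20431882e+01, -1.14751255e+00]), 'qvel': array([ 0.03588514, -0.03812865, -0.10422204, -0.02094706,  0.11912799,
        0.03120411]), 'tau': array([-8.73490735e-04, -4.14996707e+01, -2.34008628e+01, -1.22095189e-04,
        4.26036859e-03,  2.62406651e-06]), 'ee_pos': array([ 0.16096341, -0.55187736,  0.2500352 ]), 'orientation': array([-1.79968579e+02, -6.04949912e-04,  1.62614124e+01]), 'force': array([-0.0927267 , -0.2868348 ,  0.81249546]), 'torque': array([-0.02079454,  0.00024823, -0.04222363]), 'gripper_force': 0.0, 'gripper_width': 0.08549620656568967}
```

View pics/side0.png

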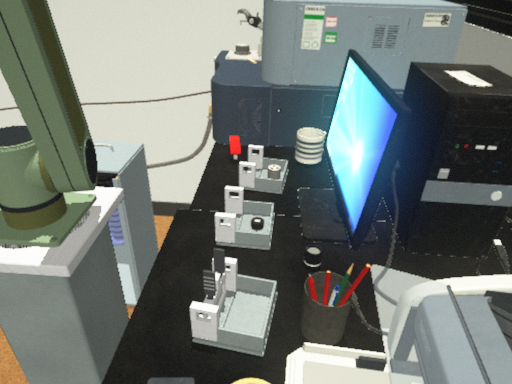

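View pics/top0.png

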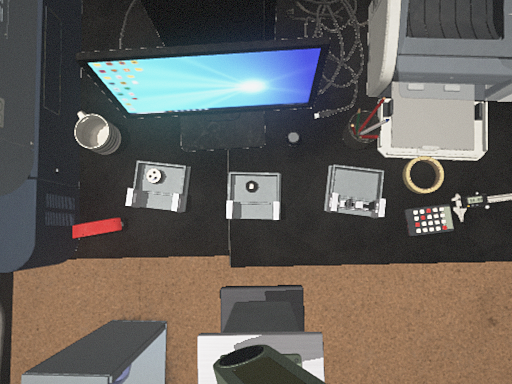

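The top view shows the door in the right housing (about 357,203). The middle housing (250,187) holds a black part and the left one (153,176) a light round part. I'll enlarge both parts.

Run:
```python
import cv2,numpy as np
t=cv2.imread("pics/top0.png"); s=cv2.imread("pics/side0.png")
r=lambda a,w,h:cv2.resize(a,(w,h),interpolation=cv2.INTER_CUBIC)
a=r(t[155:225,120:195],400,373); b=r(t[155:225,320:395],400,373)
c=r(s[140:255,205:300],400,227)[:227]; d=r(t[160:225,215:295],400,227)
cv2.imwrite("pics/z.png",np.vstack([np.hstack([a,b]),np.hstack([r(s[140:200,225:300],400,227),d])]))
```

```text
(no output)
```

View pics/z.png

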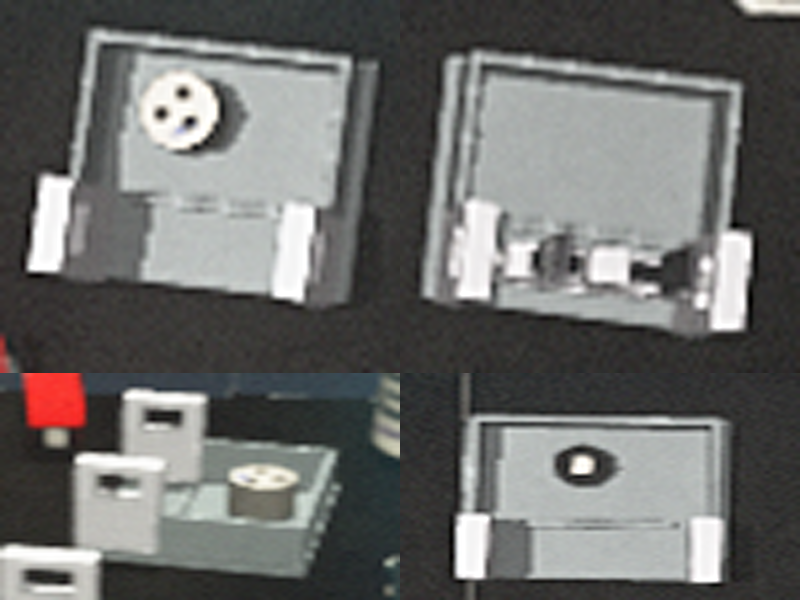

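The left part (z.png 180,110) is a light metal disc with three holes, about 15 px or 38 mm across. The middle one is smaller and black, so the left housing is housing_b. Next I'll locate the posts.

```bash
cat > h.py <<'E'
import numpy as np, cv2
from scipy.spatial.transform import Rotation as R
from workcell import get_calibration
def cam(n):
    k=get_calibration(n); return k["K"],np.array(k["eye"]),R.from_euler("xyz",k["orientation"],degrees=True).as_matrix()
def ray(n,uv,z):
    K,e,M=cam(n); d=np.linalg.inv(K)@[uv[0],uv[1],1]; d=M@(d*[1,-1,-1]); return e+d*(z-e[2])/d[2]
def proj(n,P):
    K,e,M=cam(n); p=(np.atleast_2d(P)-e)@M*[1,-1,-1]; q=p@K.T; return q[:,:2]/q[:,2:]
E
python3 - <<'E'
from h import *
z=400/75
A=lambda u,v:np.array([120+u/z,155+v/z]); B=lambda u,v:np.array([320+(u-400)/z,155+v/z])
S=cv2.imread("pics/side0.png"); T=cv2.imread("pics/top0.png")
out=[]
for f,l,r in ((A,(51,222),(294,252)),(B,(478,249),(732,281))):
    a=ray("top",f(*l)-.5+.5/z,.076); b=ray("top",f(*r)-.5+.5/z,.076)
    c=(a+b)/2; d=a-b; yaw=np.arctan2(-d[0],d[1]); print(c.round(4),np.linalg.norm(d).round(4),np.degrees(yaw).round(2))
    out.append((c,yaw))
g=(T.min(2)>200)
n,lab,st,ce=cv2.connectedComponentsWithStats(g.astype(np.uint8))
for i in range(1,n):
    if st[i,4]>50 and 150<ce[i][1]<230: print("blob",st[i],ce[i].round(2),cv2.minAreaRect(np.argwhere(lab==i)[:,::-1].astype(np.float32)), ray("top",ce[i],.076).round(4))
ims=[]
for n,I in (("side",S),("top",T)):
    J=cv2.resize(I,None,fx=5,fy=5,interpolation=cv2.INTER_CUBIC)
    for c,y in out:
        Rz=R.from_euler("z",y).as_matrix()
        for s in(-1,1):
            P=np.array([[x,s*w,h] for w in(50,62) for h in (0.,76) for x in(-20,20)])/1000
            q=proj(n,P@Rz.T+[c[0],c[1],0])*5+2
            for i,j in ((0,1),(2,3),(0,2),(1,3),(4,5),(6,7),(4,6),(5,7),(2,6),(3,7)):
                cv2.line(J,tuple(map(int,q[i])),tuple(map(int,q[j])),(0,0,255),1)
        q=proj(n,np.array([[c[0],c[1],.07]]))[0]*5
        u,v=map(int,q); ims.append(J[max(v-150,0):v+150,u-200:u+200])
cv2.imwrite("pics/ov.png",np.vstack([np.hstack(ims[:2]),np.hstack(ims[2:])]))
E
```

```text
[0.4945 0.2535 0.076 ] 0.114 -8.47
[ 0.4688 -0.2471  0.076 ] 0.1143 -8.74
blob [146 168  15  15 134] [152.95 175.09] ((152.75001525878906, 175.25001525878906), (12.727920532226562, 13.435027122497559), 45.0) [0.5537 0.2508 0.076 ]
blob [126 188   8  18 100] [129.03 196.74] ((129.03997802734375, 196.71998596191406), (5.656854629516602, 17.253406524658203), 8.130102157592773) [0.5017 0.3102 0.076 ]
blob [171 193   8  18 111] [174.47 201.52] ((174.43849182128906, 201.49234008789062), (6.2017364501953125, 17.4888973236084), 7.125016689300537) [0.487  0.1977 0.076 ]
blob [329 192  10  19 126] [333.72 201.4 ] ((333.87841796875, 201.229736328125), (8.713146209716797, 18.248287200927734), 9.462322235107422) [ 0.4772 -0.1894  0.076 ]
blob [378 199   8  18 100] [381.78 207.51] ((381.8077087402344, 207.53848266601562), (5.705597877502441, 17.4888973236084), 7.125016689300537) [ 0.4596 -0.3033  0.076 ]
blob [226 200   7  19 108] [228.66 209.31] ((228.62257385253906, 209.03892517089844), (5.863558769226074, 18.089702606201172), 3.5763344764709473) [0.4646 0.0652 0.076 ]
blob [273 201   6  19 111] [275.52 210.08] ((275.5, 210.0), (18.0, 5.0), 90.0) [ 0.4598 -0.0485  0.076 ]
blob [454 201  12  20  79] [459.06 209.72] ((459.8053894042969, 209.93624877929688), (17.859256744384766, 9.585013389587402), 55.00798034667969) [ 0.4497 -0.4853  0.076 ]
```

View pics/ov.png

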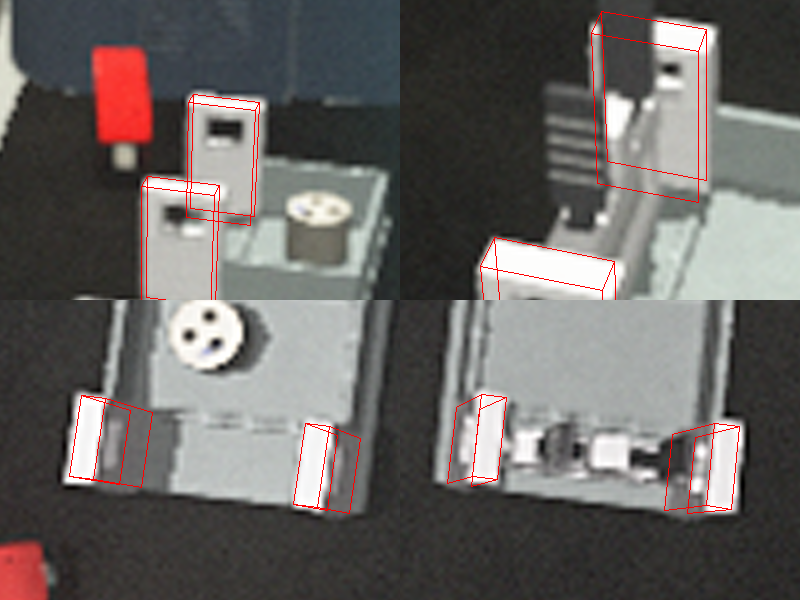

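The projected posts match both pictures. The door line is near (0.470, -0.247) with yaw -8.6°, and the target is near (0.495, 0.2535) with yaw about -8°. Now the turn and travel above the door, and a check of the door's sideways position.

Call:
step_arm(targets=[[[0,0,0],0.9],[[0,0,0],0.9],[[0,0,0],0.9],[[0,0,0],0.9],[[0,0,0],0.9],[[0,0,0],0.9],[[0,0,0],0]], grip=1)

```text
t: 0.88
ee_pos: [0.161, -0.552, 0.2503]
orientation: [-180.0, 0.0, -8.6]
force: [-0.6, 0.3, -0.6]
gripper_width: 0.0851
gripper_force: 0.0
```

Run:
```python
from h import *
from workcell import ctrl
z=400/75
print(ray("top",np.array([320+208/z,155+264/z])-.4,.088))
# expected projections of block/tab centres for door at (0.470,-0.247)
Rz=R.from_euler("z",-8.6,degrees=True).as_matrix()
P=np.array([[0,0,.088],[0,.025,.124],[0,-.025,.124]])@Rz.T+[.470,-.247,0]
q=proj("top",P); print(((q+.4-[320,155])*z+[400,0]).round(1))
q=proj("side",P); print(q.round(1))
o=ctrl.observe(); print(o["t"],o["ee_pos"],o["orientation"],o["joints"])
```

```text
[ 0.46852712 -0.24575111  0.088     ]
[[610.7 260.6]
 [572.1 248.2]
 [689.1 262.7]]
[[214.5 275.4]
 [218.4 249.4]
 [209.1 269.5]]
0.8833 [ 0.16097826 -0.55196531  0.25028571] [-1.79998966e+02  2.04136801e-03 -8.55558172e+00] [-7.48862203e+01  1.83122484e+01  8.96461768e+01 -1.52905367e-03
  7.20433412e+01  2.36698329e+01]
```

The block agrees with the posts within 2 mm. I'll move above the door.

Call:
step_arm(targets=[[[0.3,-0.4,0],0],[[0.65,-0.87,0],0],[[0.65,-0.87,0],0],[[0.65,-0.87,0],0],[[0.65,-0.87,0],0],[[0.65,-0.87,0],0],[[0.65,-0.87,0],0],[[0.65,-0.87,0],0],[[0.65,-0.87,0],0],[[0.65,-0.87,0],0],[[0.65,-0.87,0],0],[[0.65,-0.87,0],0],[[0.65,-0.87,0],0],[[0.65,-0.87,0],0],[[0.65,-0.87,0],0],[[0.65,-0.87,0],0],[[0.37,-0.45,0.5],0],[[0,0,0.8],0],[[0,0,0.7],0],[[0,0,0],0]])

```text
t: 2.55
ee_pos: [0.4683, -0.2445, 0.1971]
orientation: [-179.8, 0.4, -8.3]
force: [-1.1, 0.2, 0.3]
gripper_width: 0.0853
gripper_force: 0.0
```

Run:
```python
from h import *
from workcell import ctrl,grab_frame
o=ctrl.observe(); print(o["ee_pos"],o["orientation"],o["joints"])
S=grab_frame("side");T=grab_frame("top")
r=lambda a:cv2.resize(a,(400,400),interpolation=cv2.INTER_CUBIC)
cv2.imwrite("pics/h1.png",np.hstack([r(S[190:330,150:290]),r(T[130:250,290:410])]))
```

```text
[ 0.46828038 -0.24451444  0.19708781] [-179.84033612    0.38999067   -8.33685185] [-2.88262566e+01  1.66645763e+01  1.00191899e+02  1.45787684e-02
  6.35647314e+01  6.95046004e+01]
```

View pics/h1.png

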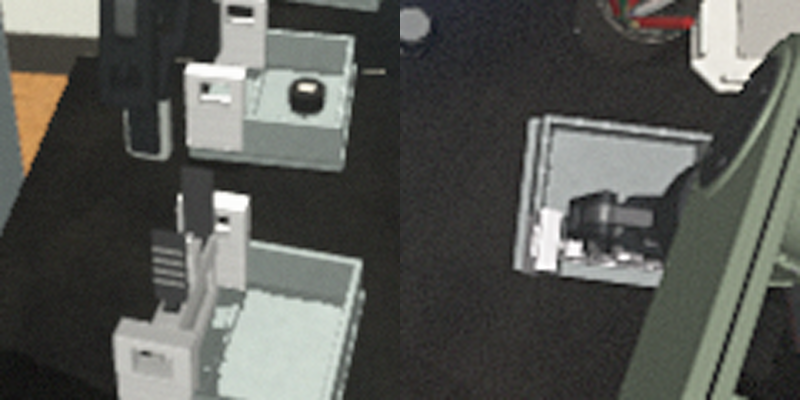

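The tabs (208,270) and (219,250) are where predicted, and the gripper is lined up above them. I'll descend.

Call:
step_arm(targets=[[[0.08,0.07,0],0],[[0,0,0.4],0],[[0,0,0.5],0],[[0,0,0.5],0],[[0,0,0.5],0],[[0,0,0.5],0],[[0,0,0.4],0],[[0,0,0.4],0],[[0,0,0.3],0],[[0,0,0],0],[[0,0,0],0]])

```text
t: 3.57
ee_pos: [0.4717, -0.2489, 0.1127]
orientation: [-180.0, 0.0, -8.5]
force: [0.1, 0.1, -0.2]
gripper_width: 0.0855
gripper_force: 0.0
```

Run:
```python
from h import *
from workcell import ctrl,grab_frame
o=ctrl.observe(); print(o["ee_pos"],o["orientation"],o["force"])
S=grab_frame("side")
cv2.imwrite("pics/h2.png",cv2.resize(S[200:330,150:290],(560,520),interpolation=cv2.INTER_CUBIC))
```

```text
[ 0.47169387 -0.24888642  0.1126503 ] [-1.79999890e+02  1.46190250e-02 -8.49378626e+00] [ 0.08939962  0.06499877 -0.24203774]
```

View pics/h2.png

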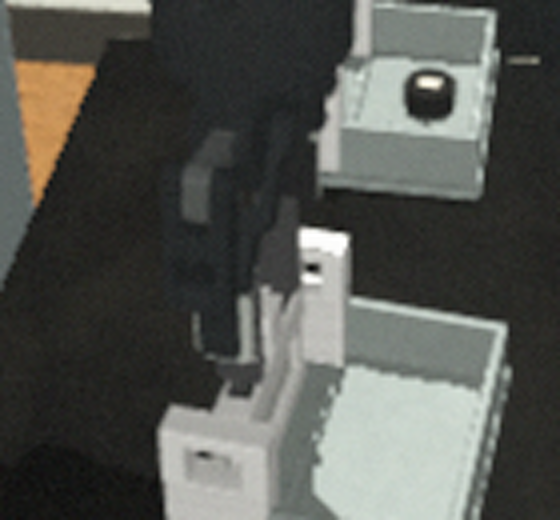

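The fingers flank the tabs: the near finger is at (220,330), with the tab foot just inside it at (240,378). I'll make a small centring move, go down 5 mm, then squeeze.

Call:
step_arm(targets=[[[-0.08,-0.08,0.12],0],[[0,0,0.12],0],[[0,0,0],0],[[0,0,0],0]])

```text
t: 3.95
ee_pos: [0.47, -0.2464, 0.1068]
orientation: [180.0, -0.0, -8.5]
force: [-1.1, -0.8, 0.9]
gripper_width: 0.0852
gripper_force: 0.0
```

Call:
step_arm(targets=[[[0,0,0],0],[[0,0,0],0],[[0,0,0],0],[[0,0,0],0],[[0,0,0],0],[[0,0,0],0],[[0,0,0],0],[[0,0,0],0],[[0,0,0],0],[[0,0,0],0],[[0,0,0],0],[[0,0,0],0]], grip=0, squeeze=50)

```text
t: 4.95
ee_pos: [0.4712, -0.2471, 0.1087]
orientation: [179.9, -0.2, -8.5]
force: [-0.5, 1.0, 9.7]
gripper_width: 0.0263
gripper_force: 50.8
```

Gripping at 50 N. I'll lift slowly.

Call:
step_arm(targets=[[[0,0,-0.1],0],[[0,0,-0.2],0],[[0,0,-0.3],0],[[0,0,-0.4],0],[[0,0,-0.4],0],[[0,0,-0.4],0],[[0,0,-0.4],0],[[0,0,-0.4],0],[[0,0,-0.4],0],[[0,0,-0.4],0],[[0,0,-0.4],0],[[0,0,-0.4],0],[[0,0,-0.4],0],[[0,0,-0.2],0],[[0,0,0],0],[[0,0,0],0]])

```text
t: 6.28
ee_pos: [0.47, -0.2465, 0.2269]
orientation: [180.0, -0.0, -8.5]
force: [0.0, -0.1, -2.5]
gripper_width: 0.0261
gripper_force: 49.3
```

Run:
```python
from h import *
from workcell import ctrl,grab_frame
o=ctrl.observe(); print(o["t"],o["ee_pos"],o["orientation"],o["force"],o["torque"],o["gripper_width"],o["gripper_force"])
S=grab_frame("side")
cv2.imwrite("pics/h3.png",cv2.resize(S[160:340,130:300],(680,600),interpolation=cv2.INTER_CUBIC))
```

```text
6.2833 [ 0.46995465 -0.24651854  0.22689516] [ 1.79992067e+02 -6.16016381e-03 -8.48998429e+00] [ 0.02734127 -0.06448003 -2.47461635] [ 0.01320718 -0.00766531 -0.00990575] 0.02608858446719198 49.29493725299835
```

View pics/h3.png

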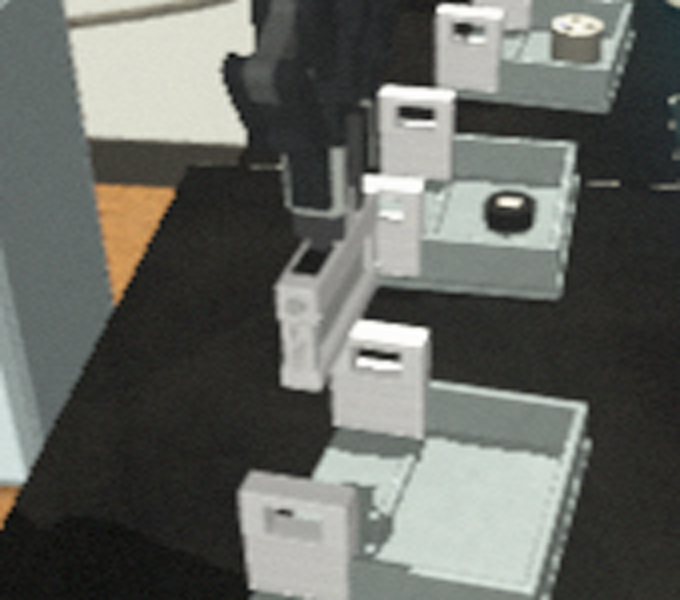

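The door hangs upright with its pins drawn in (near edge at about 300,330 in the crop), clear of the posts. I'll carry it to the housing with the steel sample.

Call:
step_arm(targets=[[[0,-0.2,0],0],[[0,-0.5,0],0],[[-0.08,-0.8,0],0],[[-0.08,-0.8,0],0],[[-0.08,-0.8,0],0],[[-0.08,-0.8,0],0],[[-0.08,-0.8,0],0],[[-0.08,-0.8,0],0],[[-0.08,-0.8,0],0],[[-0.08,-0.8,0],0],[[-0.08,-0.8,0],0],[[-0.08,-0.8,0],0],[[-0.08,-0.8,0],0],[[-0.08,-0.8,0],0],[[-0.08,-0.8,0],0],[[-0.08,-0.8,0],0],[[-0.08,-0.8,0],0],[[-0.08,-0.8,0],0],[[-0.08,-0.8,0],0],[[-0.08,-0.8,0],0]])

```text
t: 8.0
ee_pos: [0.4892, 0.134, 0.2264]
orientation: [180.0, 0.1, -8.5]
force: [-0.2, -0.2, -3.3]
gripper_width: 0.0256
gripper_force: 49.4
```

Call:
step_arm(targets=[[[-0.1,-0.8,0],0],[[-0.1,-0.8,0],0],[[-0.1,-0.8,0],0],[[-0.1,-0.8,0],0],[[-0.1,-0.8,0],0],[[0,-0.5,0],0],[[0,-0.3,0],0],[[0,0,0],0],[[0,0,0],0],[[0,0,0],0]])

```text
t: 8.83
ee_pos: [0.4953, 0.2518, 0.2266]
orientation: [179.9, 0.0, -8.5]
force: [-0.6, 0.1, -1.5]
gripper_width: 0.026
gripper_force: 49.4
```

Run:
```python
from h import *
from workcell import ctrl,grab_frame
o=ctrl.observe(); print(o["t"],o["ee_pos"],o["orientation"],o["joints"],o["force"],o["gripper_width"])
S=grab_frame("side");T=grab_frame("top")
r=lambda a:cv2.resize(a,(400,500),interpolation=cv2.INTER_CUBIC)
cv2.imwrite("pics/h4.png",np.hstack([r(S[90:215,195:295]),r(T[130:255,105:205])]))
```

```text
8.8333 [0.49525576 0.25183934 0.22662484] [ 1.79941816e+02  2.52547784e-02 -8.51968383e+00] [ 2.57857344e+01  1.75216434e+01  9.43480660e+01 -3.64385100e-02
  6.81839489e+01  1.24318963e+02] [-0.59699248  0.08237467 -1.45632306] 0.02596767246609847
```

View pics/h4.png

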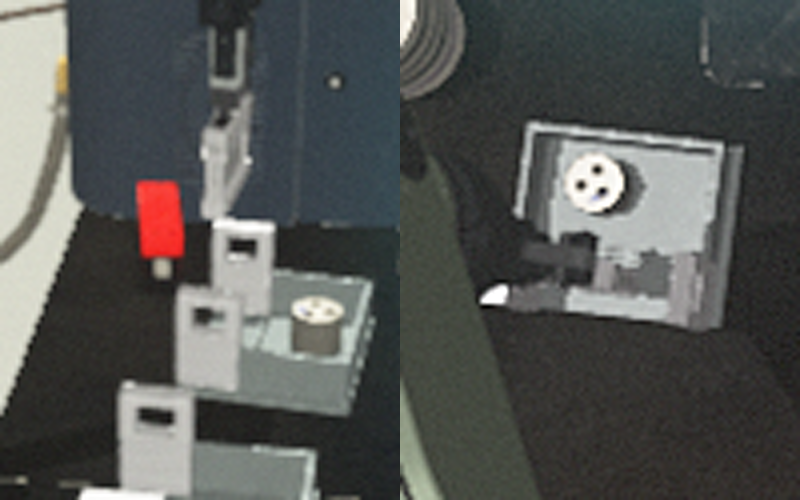

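The door hangs over the posts of the steel-sample housing and lines up in both views (side crop 225,160; posts 245,270 and 207,340). I'll lower it.

Call:
step_arm(targets=[[[0,-0.06,0.2],0],[[0,0,0.4],0],[[0,0,0.4],0],[[0,0,0.4],0],[[0,0,0.4],0],[[0,0,0.4],0],[[0,0,0.4],0],[[0,0,0.4],0],[[0,0,0.4],0],[[0,0,0.4],0],[[0,0,0.3],0],[[0,0,0.2],0],[[0,0,0],0],[[0,0,0],0]])

```text
t: 10.1
ee_pos: [0.4958, 0.2542, 0.1192]
orientation: [180.0, 0.0, -8.5]
force: [-0.0, -0.1, -2.3]
gripper_width: 0.0263
gripper_force: 49.4
```

Call:
step_arm(targets=[[[0,0,0.1],0],[[0,0,0.1],0],[[0,0,0.1],0],[[0,0,0],0],[[0,0,0],0]])

```text
t: 10.52
ee_pos: [0.4957, 0.2541, 0.1117]
orientation: [180.0, 0.0, -8.5]
force: [0.1, -0.2, -1.8]
gripper_width: 0.0261
gripper_force: 49.4
```

Call:
step_arm(targets=[[[0,0,0.06],0],[[0,0,0.06],0],[[0,0,0],0],[[0,0,0],0]])

```text
t: 10.85
ee_pos: [0.4957, 0.2542, 0.1088]
orientation: [180.0, -0.0, -8.5]
force: [0.0, -0.3, -1.1]
gripper_width: 0.026
gripper_force: 49.5
```

Call:
step_arm(targets=[[[0,0,0.05],0],[[0,0,0.03],0],[[0,0,0],0],[[0,0,0],0]])

```text
t: 11.18
ee_pos: [0.4959, 0.2542, 0.1087]
orientation: [-180.0, -0.1, -8.5]
force: [-2.6, -1.8, 10.6]
gripper_width: 0.0262
gripper_force: 51.0
```

The force shows contact with the sill at the same height as at pick-up. I'll release, then back off.

Call:
step_arm(targets=[[[0,0,-0.05],0],[[0,0,0],0],[[0,0,0],0],[[0,0,0],0],[[0,0,0],0],[[0,0,0],0],[[0,0,0],0],[[0,0,0],0],[[0,0,0],0],[[0,0,0],0],[[0,0,0],0],[[0,0,0],0]], grip=1)

```text
t: 12.18
ee_pos: [0.4957, 0.2541, 0.108]
orientation: [180.0, -0.0, -8.5]
force: [-0.6, -0.5, 0.4]
gripper_width: 0.0855
gripper_force: 0.0
```

Call:
step_arm(targets=[[[0,0,-0.2],0],[[0,0,-0.4],0],[[0,0,-0.4],0],[[0,0,-0.4],0],[[0,0,-0.6],0],[[0,0,-0.6],0],[[0,0,-0.6],0],[[0,0,-0.6],0],[[0,0,-0.6],0],[[0,0,-0.6],0],[[-0.6,0,0],0],[[-0.8,0,0],0],[[-0.8,0,0],0],[[-0.8,0,0],0],[[-0.8,0,0],0],[[-0.6,0,0],0],[[0,0,0],0],[[0,0,0],0]])

```text
t: 13.68
ee_pos: [0.3869, 0.2707, 0.234]
orientation: [-179.9, -0.1, -8.4]
force: [-0.2, 0.0, -1.1]
gripper_width: 0.0856
gripper_force: 0.0
```

Run:
```python
from h import *
from workcell import ctrl,grab_frame
o=ctrl.observe(); print(o["t"],o["ee_pos"],o["force"],o["gripper_width"])
S=grab_frame("side");T=grab_frame("top")
Rz=R.from_euler("z",-8.3,degrees=True).as_matrix()
P=np.array([[0,0,.088],[0,.025,.124],[0,-.025,.124]])@Rz.T+[.4955,.2535,0]
print(((proj("side",P)-[215,120])*5).round(),((proj("top",P)-[115,150])*[400/75,20/3]+[400,0]).round())
cv2.imwrite("pics/h5.png",np.hstack([cv2.resize(S[120:200,215:295],(400,500),interpolation=2),cv2.resize(T[150:225,115:190],(400,500),interpolation=2)]))
```

```text
13.6833 [0.38688836 0.27066253 0.23397772] [-0.2463896   0.00942905 -1.07591387] 0.08558313855146461
[[181. 150.]
 [192.  73.]
 [173. 108.]] [[589. 322.]
 [510. 306.]
 [622. 323.]]
```

View pics/h5.png

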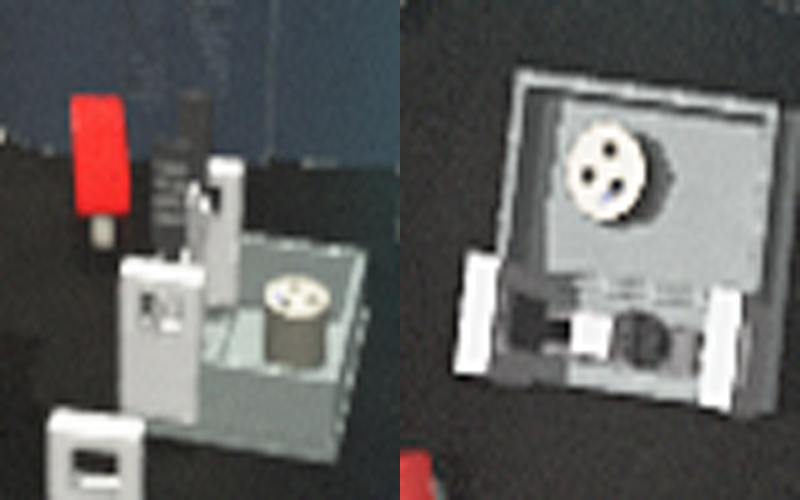

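The door stands between the posts. Its tab tops, at (197,93) and (172,137) in the side crop, match the predicted seated, pins-out positions. The block is at (591,335) in the top crop, and the gripper is clear.

```bash
python3 -c "
from workcell import ctrl
print(ctrl.sign_off())"
```

```text
the job is handed in; nothing more can be done
None
```

I moved the door to the housing with the steel sample and handed the job in after about 14 s; the last pictures show it upright and fully down with the tabs spread and the arm clear, but no verdict came back.

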